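Release and present the ball tray to the code reader

TASK

Wind the handwheel on the tray dock counter-clockwise (seen from above), taking a new grip as often as needed, until its red pointer stands at the green mark on the dial, so that the yellow keeper clears the blue tray; leave it there. Then lift the tray out by its white handle bar, keeping it level so that the steel ball stays in its shallow pocket, and hold it level and still over the middle of the code reader's window, its underside about 8 cm above the glass. Finish while still holding it there, and leave everything else on the bench where it is.

Things in the scene. Friction and masses are not known exactly. Their poses are not given: they have to be found in the camera images.
- dock: Fixed grey dock, plate 124 (x) x 295 (y: -228 to +68) x 12 mm. Origin on the worktop under the centre of the tray's nest. 5 mm lips round the nest, 3 mm clear of the tray. Handwheel at x 0, y -170 mm. A yellow keeper (50 mm wide, top 35 mm up) overlaps the tray's -y edge by 14 mm, 3 mm above it, and draws back to -y by 8 mm per rad of the wheel: 14 mm clear of the tray at the green mark.
- dock_wheel (a joint): Handwheel angle (rad), vertical axis, grows counter-clockwise from above, range 0 to 4.3. 3.5 = open: red pointer at the green mark, on the wheel's -x side in the dock's frame (robot's side). At value v the pointer and grip bar lie at (v - 0.358) rad counter-clockwise from the dock's x axis. Starts at 0 to 0.6, stays where left (friction about 0.12 N m).
- wheel_grip (a point): Point on the handwheel's axis, 66 mm above the worktop, the height to grip. The wheel is a 72 mm aluminium disc, top 44 mm above the worktop; through its axis stands a black grip bar 12 mm thick, 52 mm long, reaching from 40 to 80 mm above the worktop, to be pinched across its thickness. One end of the bar and the rim beside it are red: the pointer.
- tray: Loose blue tray, 90 (x) x 100 (y) x 12 mm, about 0.25 kg, balanced about its middle. Origin at the centre of its underside, z up; it starts in the dock's nest, 12 mm above the worktop, its axes along the dock's within 0.02 rad.
- tray_grip (a point): Middle of the tray's white handle bar, 70 mm above the tray's underside. The bar lies along the tray's y, 62 mm long, 12 mm thick (x), 30 mm high (55 to 85 mm above the underside), on two posts 10 x 7 mm at y = +-26.5 mm. The ball's top is 32 mm above the underside.
- tray_pocket (a point): Where the ball's centre is when it lies in the middle of the pocket, 20 mm above the tray's underside. The pocket is round, 36 mm across, 4 mm deep, in the middle of the tray under the handle; the ball can roll about 9 mm off the middle and would leave at a tilt near 0.8 rad.
- ball_center (a point): Centre of the loose steel ball, 24 mm in diameter, 56 g, in the tray's pocket.
- reader: Fixed grey code reader, a box of 110 x 110 x 29 mm with a window facing up; origin at the centre of its underside on the worktop. It does not move.
- reader_window (a point): Centre of the reader's 60 mm greenish glass window, 30 mm above the worktop; z up.
- tape: Bystander: roll of green tape, 88 mm across, 24 mm high; origin at the centre of its underside.
- waste_beaker: Bystander: open translucent plastic beaker, 75 mm across, 98 mm high; origin at the centre of its underside.
- sample_vial: Bystander: capped sample vial, 46 mm across, 90 mm high; origin at the centre of its underside.
- marker: Bystander: marker pen with black cap lying flat, 133 mm long (its y), 12 mm thick; origin at the centre of its underside.
- tweezers: Bystander: steel forceps lying flat, 133 mm long (its y), 8 mm high; origin at the centre of its underside.
- spare_cap: Bystander: white screw cap, 44 mm across, 23 mm high; origin at the centre of its underside.

How it is judged:
On the way, in this order (a step that is already met when the one before it is completed fails the run):
1. the handwheel's pointer stands at the green mark (3.3 to 3.7 rad) with the tray still in the dock (value of joint dock_wheel between 3.3 and 3.7 rad and velocity of joint dock_wheel between -0.1 and 0.1 rad/s and distance of tray from where it was at the start of the episode below 0.015 m), for 0.3 s.
2. the tray is lifted clear of the dock by the gripper, with the ball in its pocket (height (world z) of tray above 0.05 m and contact force between tray and dock below 0.1 N and contact force between the fingers and tray above 0.5 N and distance between ball_center and tray_pocket below 0.015 m), for 0.2 s.
At the end, for the whole second after the job is handed in: Gripper holds the tray still, level (tilt under 0.1 rad), within 25 mm of the middle of the reader window, underside 50 to 110 mm above the glass, not touching the reader, ball in its pocket (centre within 15 mm of the pocket point); handwheel at 3.3 to 3.7 rad (value of joint dock_wheel between 3.3 and 3.7 rad and z of tray in the frame of reader_window between 0.05 and 0.11 m and horizontal distance between tray and reader_window below 0.025 m and angle between tray's own z axis and vertical below 0.1 rad and linear speed of tray below 0.02 m/s and angular speed of tray below 0.15 rad/s and distance between ball_center and tray_pocket below 0.015 m and contact force between the fingers and tray above 0.5 N and contact force between tray and reader below 0.1 N); the arm keeps its last pose, push and grip.
It fails at once if the tray is tipped by more than 0.35 rad (20 degrees) (angle between tray's own z axis and vertical above 0.35 rad).
It fails at once if the ball leaves its pocket (distance between ball_center and tray_pocket above 0.018 m).
It fails at once if a bystander is moved by more than 30 mm (distance of any of tape, waste_beaker, sample_vial, marker, tweezers, spare_cap from where it was at the start of the episode above 0.03 m).
It also fails if it takes over 67 s, if anything falls off the work surface, if the arm or the gripper's body presses on something with over 40 N, if the wrist force passes 120 N, or if a joint passes its speed limit or range.

ROBOT

A 6-joint arm with a two-finger parallel gripper is mounted at the origin on a cart in front of the work surface, level with it; the furniture and walls round the work are solid. World frame = base frame: x ahead of the robot, y to its left, z up, the work surface at z = 0. Lengths are in m, angles in rad, forces in N, time in s.
With the tool pointing down it reaches from about 0.35 to 0.925 m from the base axis. Payload 6.4 kg.
Tool frame: the origin (TCP) lies on the centre line of the jaws, within the pads' length; the fingertips stand 22 mm ahead of it and the grasp point (between the pads) lies 3 mm ahead of it; z points along the fingers, y is the line along which they close (so a half turn about z gives the same grasp; the last joint's range is limited). The gripper opens to 94 mm and grips with 3 to 60 N. Pads are 16 mm wide; open, the fingers measure 119 mm over their backs; the gripper's body (75 mm by 177 mm) begins 78 mm behind the grasp point.
Start: joints at [-1.364, 0.245, 1.558, -0, 1.339, -0.174], TCP at [0.242, -0.603, 0.227] pointing down, gripper open.
Joint ranges: [-3.13, 3.13], [-1.02, 2.26], [0.13, 2.54], [-0.95, 4.09], [0.21, 2.88], [-2.74, 2.74]. Speed limits (rad/s): [2.57, 2.57, 3.14, 3.14, 3.14, 3.14].

INTERFACE

Orientations are given as [roll, pitch, yaw] about the fixed x, y, z axes, in that order (R = Rz(yaw) Ry(pitch) Rx(roll)).
In Python, from plant import r gives the robot as it stands.
- The arm moves only by the tool arm_command, never from a script. Its argument "targets" is a list of rows, each an object of numbers: "fingers": the opening, from -1 (shut) to 1 (fully open), so that 0 is half open; "x", "y", "z": the shift along the tool's x, y, z in m; "spin": the turn about the tool's z in degrees. A call has 1 to 8 rows; each row is the pose to reach, as a shift and turn from the pose commanded when the call began, along the tool's axes at that moment; what a row does not reach only later rows make up. A row lasts 1/10 s, in which the tool goes at most 50 mm and 8.59 degrees, less where a joint would pass 70% of its speed; a pose out of reach is approached as far as the arm can. A call with a gripper value outside its range is refused whole. The fingers move at their own pace and stop on an object; "force" is the grip in N (left out, the last holds). Time passes only in rows, so rows that repeat a pose let the fingers close. It gives the time, the measured TCP pose, the force, the opening and the grip force at its end, in the units of the state.
- r.sense(): the state, without advancing time (a new reading comes with each control period).
- r.grab_frame(name): name is "side" or "top"; returns a dict with "image" (400x640x3 uint8, red, green, blue), "intrinsics" (3x3 intrinsics, pixels), "dist_coeffs" ([k1, k2, p1, p2, k3] as OpenCV has them; the pictures are not rectified), "eye" and "rotation" of the camera in the world. Camera axes: x right, y down, z forward; pixel columns grow to the right and rows downward; lengths in m; the calibration is good to about 2 mm. A picture is of the moment at which its call begins. There is no depth.
- r.sign_off(): hands the job in; it is judged then, once.
The state is a dict: "t": time; "joints": joint angles; "joint_velocities": joint speeds; "effort": joint torques, N m; "ee_pos": TCP position; "tool_rot": TCP orientation; "ft_force": force on the tool from outside, world axes, zero at the start; "wrist_torque": the same for the moment, N m; "grip_width": finger opening in m; "gripper_force": force on a finger pad.
Only numpy, scipy, OpenCV 4.12 (cv2) and the standard library are available. Lean on these libraries where they do the work, as an engineer would, in place of code of your own. Each camera call takes 0.05 s, during which the arm holds its last target. There are 200 camera calls.

## Working session

There is one attempt and no reset: what is moved stays moved. The work goes in short steps, Python scripts to look and compute and a tool call to move; the robot and the scene stay as the last step left them, time stands still between calls to the robot, and variables do not carry over. Pictures are saved under pics/ and viewed, at most 10 in all, crops included, and the job is handed in when it is done.

Besides the shell and the picture viewer there is one more tool, called after "Call:" by a JSON object that holds its "method" and its "body", one argument or row to a line. arm_command: Moves the arm, as the interface text tells. Its arguments: {"type":"object","properties":{"targets":{"type":"array","items":{"type":"object","properties":{"fingers":{"type":"number"},"x":{"type":"number"},"y":{"type":"number"},"z":{"type":"number"},"spin":{"type":"number"}}}},"force":{"type":"number"}},"required":["targets"]}

```bash
mkdir -p pics; ls; python3 - <<'E'
from plant import r
import cv2,numpy as np
for n in("top","side"):
    f=r.grab_frame(n); cv2.imwrite(f"pics/{n}0.png",f["image"][:,:,::-1])
    np.savez(f"{n}0.npz",**f)
    print(n,f["intrinsics"].tolist(),f["dist_coeffs"],f["eye"],np.round(f["rotation"],4).tolist())
print(r.sense())
E
```

```text
pics
top [[503.52965339958416, 0.0, 330.9238643868313], [0.0, 503.52965339958416, 201.33093139069885], [0.0, 0.0, 1.0]] [0.01350069 0.         0.         0.         0.        ] [0.24841786 0.0392349  1.68381625] [-2.9323, -0.0041, -1.5732]
side [[485.64983901408624, 0.0, 317.62705690526394], [0.0, 485.64983901408624, 200.987094502817], [0.0, 0.0, 1.0]] [0.04490809 0.         0.         0.         0.        ] [ 0.72494048 -0.63404578  1.43044912] [-2.6705, 0.0072, 0.218]
{'t': 0.1, 'joints': array([-1.36409545e+00,  2.45728512e-01,  1.55887272e+00, -5.58888512e-05,
        1.33865756e+00, -1.74109106e-01]), 'joint_velocities': array([-0.00104596, -0.00108441, -0.00352703,  0.00019051, -0.00123382,
        0.00083114]), 'effort': array([ 7.29114035e-04, -4.16915774e+01, -3.15525198e+01,  6.86588790e-02,
        3.09573580e-02, -5.89549973e-05]), 'ee_pos': array([ 0.241472  , -0.6029558 ,  0.22647599]), 'tool_rot': array([-3.13994230e+00, -2.35078623e-04,  3.80822690e-01]), 'ft_force': array([0.7492964 , 0.31233444, 0.2976893 ]), 'wrist_torque': array([-0.0020465 ,  0.00298837, -0.00701927]), 'gripper_force': 0.0, 'grip_width': 0.0941602814550117}
```

View pics/top0.png

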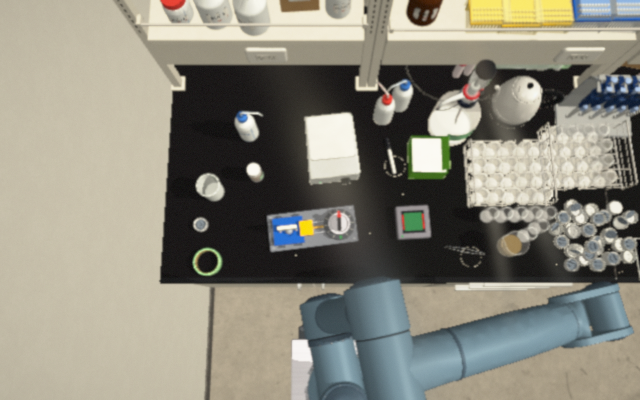

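View pics/side0.png

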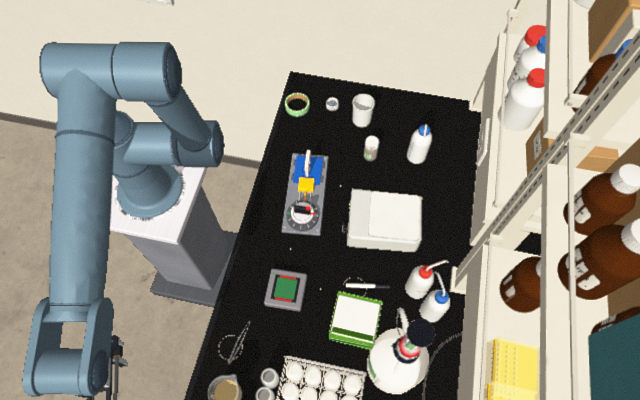

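```bash
cat > h.py <<'E'
import numpy as np,cv2
from scipy.spatial.transform import Rotation as R
def ray(f,uv):
    p=cv2.undistortPoints(np.array([[uv]],float),f["intrinsics"],f["dist_coeffs"])[0,0]
    return R.from_euler('xyz',f["rotation"]).as_matrix()@np.array([*p,1])
def onz(f,uv,z):
    d=ray(f,uv); e=np.array(f["eye"]); return e+d*(z-e[2])/d[2]
def proj(f,P):
    M=R.from_euler('xyz',f["rotation"]).as_matrix()
    rv=cv2.Rodrigues(M.T)[0]; t=-M.T@np.array(f["eye"])
    return cv2.projectPoints(np.array(P,float).reshape(-1,3),rv,t,f["intrinsics"],np.array(f["dist_coeffs"]))[0][:,0]
E
python3 - <<'E'
from h import *
t=np.load("top0.npz");s=np.load("side0.npz")
print(onz(t,(338,224),.044),onz(s,(303,213),.044),onz(t,(413,222),.03),onz(s,(285,289),.03))
a=cv2.resize(t["image"][198:258,260:440],None,fx=4.4,fy=4.4,interpolation=cv2.INTER_CUBIC)
b=cv2.resize(np.rot90(s["image"][140:315,258:332]),None,fx=4.4,fy=4.4,interpolation=cv2.INTER_CUBIC)
w=max(a.shape[1],b.shape[1]);p=lambda i:np.pad(i,((0,0),(0,w-i.shape[1]),(0,0)))
print(a.shape,b.shape)
cv2.imwrite("pics/z0.png",np.vstack([p(a),p(b)])[:,:,::-1])
E
```

```text
[0.52027319 0.00857035 0.044     ] [0.5264761  0.00172635 0.044     ] [ 0.52893306 -0.24146404  0.03      ] [ 0.52970351 -0.24578571  0.03      ]
(264, 792, 3) (326, 770, 3)
```

View pics/z0.png

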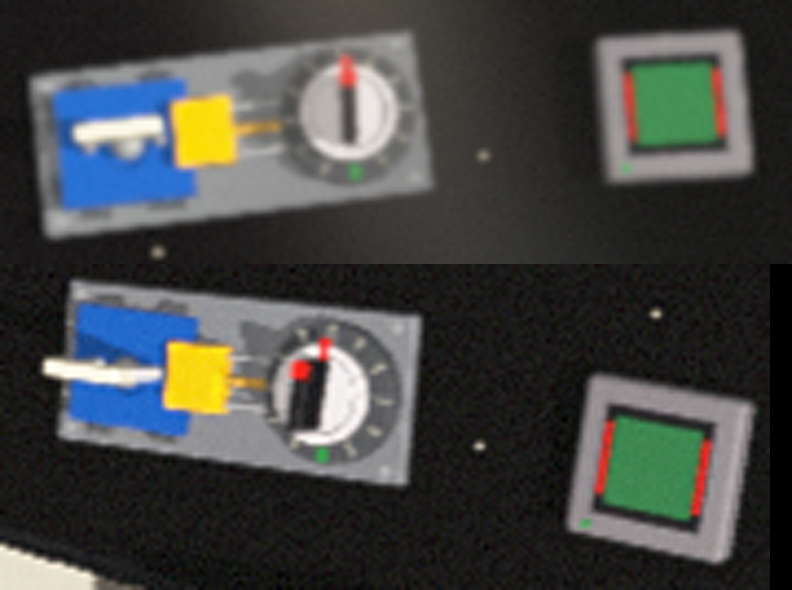

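```bash
cat > fit.py <<'E'
from h import *
from scipy.optimize import least_squares
t=np.load("top0.npz");s=np.load("side0.npz")
ct=lambda u,v:(260+(u+.5)/4.4-.5,198+(v+.5)/4.4-.5)
cs=lambda u,v:(331-((v-264+.5)/4.4-.5),140+(u+.5)/4.4-.5)
def fit(name,loc,T,S,x0):
    loc=np.array(loc)
    T=np.array([ct(*q) for q in T]);S=np.array([cs(*q) for q in S])
    def W(p):
        c,n=np.cos(p[2]),np.sin(p[2]); return np.c_[p[0]+c*loc[:,0]-n*loc[:,1],p[1]+n*loc[:,0]+c*loc[:,1],loc[:,2]]
    for lab,fs in(("top",[(t,T)]),("side",[(s,S)]),("both",[(t,T),(s,S)])):
        o=least_squares(lambda p:np.concatenate([(proj(f,W(p))-q).ravel() for f,q in fs]),x0)
        print(name,lab,np.round(o.x,4),"rms px",round(np.sqrt(np.mean(o.fun**2)),2))
    return o.x
d=fit("dock",[[.062,.068,.012],[.062,-.228,.012],[-.062,-.228,.012],[-.062,.068,.012]],
 [(30,75),(410,33),(433,187),(47,238)],[(70,282),(420,316),(408,486),(60,438)],[.5,.2,0])
w=fit("window",[[.03,.03,.03],[.03,-.03,.03],[-.03,-.03,.03],[-.03,.03,.03]],
 [(632,66),(714,62),(718,140),(637,146)],[(612,418),(710,442),(697,520),(600,492)],[.53,-.24,0])
c,n=np.cos(d[2]),np.sin(d[2])
wh=d[:2]+[n*.17,-c*.17]; print("wheel",wh)
# pointer tips top camera: grip bar ends at z .08
a=onz(t,ct(347,62),.08);b=onz(t,ct(349,140),.08);v=a-b
ang=np.arctan2(v[1],v[0]); print("bar",np.linalg.norm(v),(a+b)/2,ang,"v=",ang-d[2]+.358)
a=onz(s,cs(300,370),.08);b=onz(s,cs(298,425),.08);v=a-b;print("side bar",np.linalg.norm(v),(a+b)/2,np.arctan2(v[1],v[0]))
a=onz(t,ct(73,132),.097);b=onz(t,ct(163,127),.097);print("handle",a,b,(a+b)/2,np.linalg.norm(a-b))
a=onz(s,cs(43,367),.097);b=onz(s,cs(160,376),.097);print("handle side",(a+b)/2,np.linalg.norm(a-b))
E
python3 fit.py
```

```text
dock top [0.5033 0.1747 0.1219] rms px 0.39
dock side [0.5011 0.1706 0.1274] rms px 0.24
dock both [0.5021 0.1728 0.1245] rms px 0.56
window top [ 0.532  -0.2418  0.0397] rms px 0.3
window side [ 0.5293 -0.2438  0.011 ] rms px 1.43
window both [ 0.5304 -0.2429  0.0237] rms px 1.11
wheel [0.52325056 0.00416015]
bar 0.058079880077029605 [0.52563418 0.00690993 0.08      ] 0.01965527399767183 v= 0.25317608329154784
side bar 0.03881849036759512 [0.52141677 0.00209186 0.08      ] 0.1739435971978349
handle [0.50018641 0.20641868 0.097     ] [0.50372509 0.14135566 0.097     ] [0.50195575 0.17388717 0.097     ] 0.06515917805413447
handle side [0.50525888 0.15508516 0.097     ] 0.09988889187357058
```

Call:
{"method": "arm_command", "body": {
  "targets": [
    {"x":0.035,"y":-0.03,"spin":5,"fingers":1},
    {"x":0.07,"y":-0.06,"spin":10},
    {"x":0.1,"y":-0.095,"spin":15},
    {"x":0.135,"y":-0.125,"spin":20},
    {"x":0.165,"y":-0.155,"spin":20},
    {"x":0.2,"y":-0.19,"spin":20},
    {"x":0.235,"y":-0.22,"spin":20},
    {"x":0.27,"y":-0.255,"spin":20}
  ],
  "force": 50
}}

```text
schema error: expected keys fingers, x, y, z, spin
```

Call:
{"method": "arm_command", "body": {
  "targets": [
    {"x":0.035,"y":-0.03,"z":0,"spin":5,"fingers":1},
    {"x":0.07,"y":-0.06,"z":0,"spin":10,"fingers":1},
    {"x":0.1,"y":-0.095,"z":0,"spin":15,"fingers":1},
    {"x":0.135,"y":-0.125,"z":0,"spin":20,"fingers":1},
    {"x":0.165,"y":-0.155,"z":0,"spin":20,"fingers":1},
    {"x":0.2,"y":-0.19,"z":0,"spin":20,"fingers":1},
    {"x":0.235,"y":-0.22,"z":0,"spin":20,"fingers":1},
    {"x":0.27,"y":-0.255,"z":0,"spin":20,"fingers":1}
  ],
  "force": 50
}}

```text
t: 0.9
ee_pos: [0.3978, -0.2646, 0.2272]
tool_rot: [-3.141, -0.0, 0.031]
ft_force: [1.2, -0.7, -0.5]
grip_width: 0.094
gripper_force: 0.0
```

Call:
{"method": "arm_command", "body": {
  "targets": [
    {"x":0.02,"y":-0.04,"z":0,"spin":0,"fingers":1},
    {"x":0.04,"y":-0.08,"z":0,"spin":0,"fingers":1},
    {"x":0.06,"y":-0.12,"z":0,"spin":0,"fingers":1},
    {"x":0.08,"y":-0.16,"z":0.02,"spin":0,"fingers":1},
    {"x":0.1,"y":-0.2,"z":0.04,"spin":0,"fingers":1},
    {"x":0.12,"y":-0.24,"z":0.06,"spin":0,"fingers":1},
    {"x":0.134,"y":-0.265,"z":0.08,"spin":0,"fingers":1},
    {"x":0.134,"y":-0.265,"z":0.08,"spin":0,"fingers":1}
  ]
}}

```text
t: 1.7
ee_pos: [0.5214, 0.0059, 0.144]
tool_rot: [-3.14, 0.006, 0.036]
ft_force: [-0.9, 0.5, 0.4]
grip_width: 0.0941
gripper_force: 0.0
```

```bash
python3 - <<'E'
from plant import r
from h import *
s=r.sense();print(s["t"],s["ee_pos"],s["tool_rot"],s["joints"])
o=[]
for n,c in(("top",(338,222)),("side",(303,205))):
    f=r.grab_frame(n);np.savez(n+"1.npz",**f)
    o.append(cv2.resize(f["image"][c[1]-45:c[1]+45,c[0]-35:c[0]+35],None,fx=5.6,fy=5.6,interpolation=cv2.INTER_CUBIC))
cv2.imwrite("pics/z1.png",np.hstack(o)[:,:,::-1])
E
```

```text
1.7 [0.52139771 0.00587469 0.14399229] [-3.1396189   0.00623539  0.03622299] [-2.06603234e-01  4.18121356e-02  1.94600268e+00  4.54324461e-04
  1.16030492e+00  1.32779359e+00]
```

View pics/z1.png

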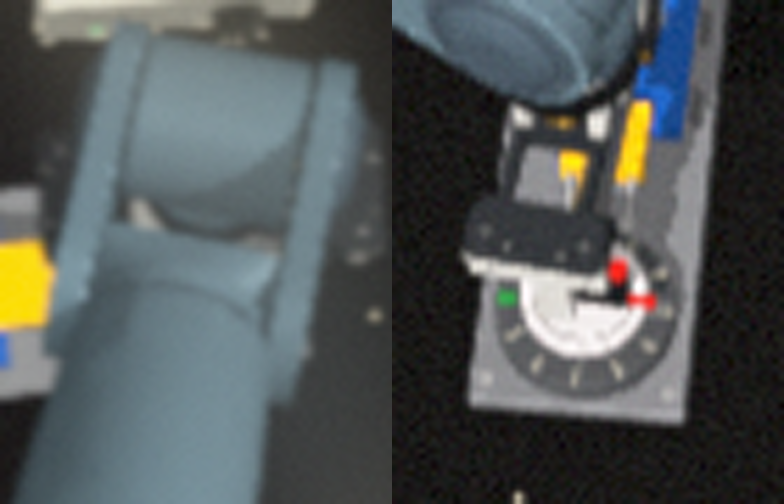

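Call:
{"method": "arm_command", "body": {
  "targets": [
    {"x":0,"y":0,"z":0.03,"spin":-2,"fingers":1},
    {"x":0,"y":0,"z":0.06,"spin":-2,"fingers":1},
    {"x":0,"y":0,"z":0.076,"spin":-2,"fingers":1},
    {"x":0,"y":0,"z":0.076,"spin":-2,"fingers":1},
    {"x":0,"y":0,"z":0.076,"spin":-2,"fingers":-1},
    {"x":0,"y":0,"z":0.076,"spin":-2,"fingers":-1},
    {"x":0,"y":0,"z":0.076,"spin":-2,"fingers":-1},
    {"x":0,"y":0,"z":0.076,"spin":-2,"fingers":-1}
  ],
  "force": 15
}}

```text
t: 2.6
ee_pos: [0.5236, 0.0025, 0.0725]
tool_rot: [3.141, -0.002, 0.067]
ft_force: [-0.0, -0.2, 0.4]
grip_width: 0.0658
gripper_force: 0.0
```

Call:
{"method": "arm_command", "body": {
  "targets": [
    {"x":0,"y":0,"z":0,"spin":0,"fingers":-1},
    {"x":0,"y":0,"z":0,"spin":0,"fingers":-1},
    {"x":0,"y":0,"z":0,"spin":0,"fingers":-1}
  ]
}}

```text
t: 2.9
ee_pos: [0.523, 0.0028, 0.0715]
tool_rot: [-3.142, 0.0, 0.067]
ft_force: [-0.4, -0.5, -0.2]
grip_width: 0.0411
gripper_force: 0.0
```

```bash
python3 - <<'E'
from plant import r
from h import *
print(r.sense())
E
```

```text
{'t': 2.9, 'joints': array([-2.11595966e-01,  1.54118991e-01,  1.97796464e+00, -5.01469689e-06,
        1.00952780e+00,  1.29244435e+00]), 'joint_velocities': array([-0.00063691,  0.00230696, -0.00066858,  0.00128981, -0.00109337,
       -0.00071209]), 'effort': array([-8.19015229e-03, -3.26553798e+01, -2.62362528e+01,  2.99014302e-02,
       -6.76533021e-02,  4.71770079e-05]), 'ee_pos': array([0.52298838, 0.00282358, 0.07148737]), 'tool_rot': array([-3.14159158e+00,  1.92151273e-05,  6.67586835e-02]), 'ft_force': array([-0.41135828, -0.45294443, -0.22670801]), 'wrist_torque': array([-0.0355511 ,  0.00331083, -0.04476692]), 'gripper_force': 0.0, 'grip_width': 0.041146676733604656}
```

Fingers close at about 80 mm/s; continue closing.

Call:
{"method": "arm_command", "body": {
  "targets": [
    {"x":0,"y":0,"z":0,"spin":0,"fingers":-1},
    {"x":0,"y":0,"z":0,"spin":0,"fingers":-1},
    {"x":0,"y":0,"z":0,"spin":0,"fingers":-1},
    {"x":0,"y":0,"z":0,"spin":0,"fingers":-1},
    {"x":0,"y":0,"z":0,"spin":0,"fingers":-1}
  ]
}}

```text
t: 3.4
ee_pos: [0.5228, 0.0052, 0.0714]
tool_rot: [-3.136, 0.0, 0.065]
ft_force: [-0.3, 10.7, 2.1]
grip_width: 0.0122
gripper_force: 15.0
```

```bash
python3 - <<'E'
from plant import r
s=r.sense()
for k in("ee_pos","tool_rot","ft_force","wrist_torque","grip_width","gripper_force"):print(k,s[k])
E
```

```text
ee_pos [0.52275296 0.00515802 0.07137092]
tool_rot [-3.13633763e+00  6.54176865e-05  6.51292502e-02]
ft_force [-0.33316227 10.65350616  2.05524154]
wrist_torque [ 1.72239341 -0.014282   -0.17550371]
grip_width 0.012218089200693545
gripper_force 14.955247789621353
```

Call:
{"method": "arm_command", "body": {
  "targets": [
    {"x":0,"y":-0.0025,"z":0,"spin":0,"fingers":-1},
    {"x":0,"y":-0.0025,"z":0,"spin":0,"fingers":-1},
    {"x":0,"y":-0.0025,"z":0,"spin":-8,"fingers":-1},
    {"x":0,"y":-0.0025,"z":0,"spin":-16,"fingers":-1},
    {"x":0,"y":-0.0025,"z":0,"spin":-24,"fingers":-1},
    {"x":0,"y":-0.0025,"z":0,"spin":-32,"fingers":-1},
    {"x":0,"y":-0.0025,"z":0,"spin":-40,"fingers":-1},
    {"x":0,"y":-0.0025,"z":0,"spin":-40,"fingers":-1}
  ],
  "force": 45
}}

```text
t: 4.2
ee_pos: [0.5227, 0.0054, 0.0714]
tool_rot: [-3.141, -0.0, 0.765]
ft_force: [0.1, 1.5, 0.4]
grip_width: 0.0118
gripper_force: 45.0
```

Call:
{"method": "arm_command", "body": {
  "targets": [
    {"x":0,"y":0,"z":0,"spin":-8,"fingers":-1},
    {"x":0,"y":0,"z":0,"spin":-16,"fingers":-1},
    {"x":0,"y":0,"z":0,"spin":-24,"fingers":-1},
    {"x":0,"y":0,"z":0,"spin":-32,"fingers":-1},
    {"x":0,"y":0,"z":0,"spin":-40,"fingers":-1},
    {"x":0,"y":0,"z":0,"spin":-48,"fingers":-1},
    {"x":0,"y":0,"z":0,"spin":-50,"fingers":-1},
    {"x":0,"y":0,"z":0,"spin":-50,"fingers":-1}
  ]
}}

```text
t: 5.0
ee_pos: [0.5226, 0.0055, 0.0714]
tool_rot: [-3.141, -0.001, 1.635]
ft_force: [-0.9, 2.5, 0.6]
grip_width: 0.012
gripper_force: 45.0
```

```bash
python3 - <<'E'
from plant import r
s=r.sense()
for k in("ee_pos","tool_rot","ft_force","wrist_torque","grip_width","gripper_force"):print(k,s[k])
E
```

```text
ee_pos [0.52258955 0.00549443 0.07137688]
tool_rot [-3.14096509e+00 -7.20746812e-04  1.63453200e+00]
ft_force [-0.92896968  2.45850492  0.64127331]
wrist_torque [ 0.38242437  0.09751844 -0.02292592]
grip_width 0.011981398693512816
gripper_force 44.97124493122101
```

Call:
{"method": "arm_command", "body": {
  "targets": [
    {"x":0,"y":0,"z":0,"spin":-8,"fingers":-1},
    {"x":0,"y":0,"z":0,"spin":-16,"fingers":-1},
    {"x":0,"y":0,"z":0,"spin":-24,"fingers":-1},
    {"x":0,"y":0,"z":0,"spin":-32,"fingers":-1},
    {"x":0,"y":0,"z":0,"spin":-40,"fingers":-1},
    {"x":0,"y":0,"z":0,"spin":-48,"fingers":-1},
    {"x":0,"y":0,"z":0,"spin":-50,"fingers":-1},
    {"x":0,"y":0,"z":0,"spin":-50,"fingers":-1}
  ]
}}

```text
t: 5.8
ee_pos: [0.5224, 0.0054, 0.0714]
tool_rot: [-3.141, -0.001, 2.508]
ft_force: [-1.1, 2.0, 1.8]
grip_width: 0.0115
gripper_force: 45.0
```

Call:
{"method": "arm_command", "body": {
  "targets": [
    {"x":0,"y":0,"z":0,"spin":-8,"fingers":-1},
    {"x":0,"y":0,"z":0,"spin":-16,"fingers":-1},
    {"x":0,"y":0,"z":0,"spin":-24,"fingers":-1},
    {"x":0,"y":0,"z":0,"spin":-32,"fingers":-1},
    {"x":0,"y":0,"z":0,"spin":-40,"fingers":-1},
    {"x":0,"y":0,"z":0,"spin":-43,"fingers":-1},
    {"x":0,"y":0,"z":0,"spin":-43,"fingers":-1},
    {"x":0,"y":0,"z":0,"spin":-43,"fingers":-1}
  ]
}}

```text
t: 6.6
ee_pos: [0.5224, 0.0053, 0.0714]
tool_rot: [3.141, -0.001, -3.025]
ft_force: [-3.6, 3.2, 2.9]
grip_width: 0.0117
gripper_force: 45.0
```

```bash
python3 - <<'E'
from plant import r
s=r.sense()
for k in("ee_pos","joints","tool_rot","ft_force","wrist_torque","grip_width","gripper_force"):print(k,s[k])
E
```

```text
ee_pos [0.5224195  0.00527978 0.07137948]
joints [-2.07001399e-01  1.53733095e-01  1.97864833e+00 -2.83744237e-04
  1.01032538e+00 -1.89455459e+00]
tool_rot [ 3.14146589e+00 -1.13268934e-03 -3.02468475e+00]
ft_force [-3.56263044  3.22090817  2.94888219]
wrist_torque [0.32394219 0.41988578 0.10672944]
grip_width 0.011726154669222624
gripper_force 44.99049425125122
```

Call:
{"method": "arm_command", "body": {
  "targets": [
    {"x":0,"y":0,"z":0,"spin":0,"fingers":1},
    {"x":0,"y":0,"z":0,"spin":0,"fingers":1},
    {"x":0,"y":0,"z":0,"spin":0,"fingers":1},
    {"x":0,"y":0,"z":0,"spin":0,"fingers":1},
    {"x":0,"y":0,"z":-0.02,"spin":0,"fingers":1},
    {"x":0,"y":0,"z":-0.06,"spin":0,"fingers":1},
    {"x":0,"y":0,"z":-0.1,"spin":0,"fingers":1},
    {"x":0,"y":0,"z":-0.1,"spin":0,"fingers":1}
  ]
}}

```text
t: 7.4
ee_pos: [0.5267, 0.0045, 0.1778]
tool_rot: [-3.138, 0.011, -3.023]
ft_force: [0.2, -0.2, 1.8]
grip_width: 0.0723
gripper_force: 0.0
```

Call:
{"method": "arm_command", "body": {
  "targets": [
    {"x":0,"y":0,"z":0,"spin":8,"fingers":1},
    {"x":0,"y":0,"z":0,"spin":16,"fingers":1},
    {"x":0,"y":0,"z":0,"spin":24,"fingers":1},
    {"x":0,"y":0,"z":0,"spin":32,"fingers":1},
    {"x":0,"y":0,"z":0,"spin":40,"fingers":1},
    {"x":0,"y":0,"z":0,"spin":48,"fingers":1},
    {"x":0,"y":0,"z":0,"spin":50,"fingers":1}
  ]
}}

```text
t: 8.1
ee_pos: [0.5225, 0.0052, 0.1706]
tool_rot: [-3.141, -0.001, 2.384]
ft_force: [0.1, 0.1, -0.3]
grip_width: 0.0943
gripper_force: 0.0
```

Call:
{"method": "arm_command", "body": {
  "targets": [
    {"x":0,"y":0,"z":0,"spin":8,"fingers":1},
    {"x":0,"y":0,"z":0,"spin":16,"fingers":1},
    {"x":0,"y":0,"z":0,"spin":24,"fingers":1},
    {"x":0,"y":0,"z":0,"spin":32,"fingers":1},
    {"x":0,"y":0,"z":0,"spin":39,"fingers":1},
    {"x":0,"y":0,"z":0,"spin":39,"fingers":1}
  ]
}}

```text
t: 8.7
ee_pos: [0.5225, 0.0053, 0.1707]
tool_rot: [-3.141, -0.0, 1.707]
ft_force: [0.1, 0.3, -1.5]
grip_width: 0.0939
gripper_force: 0.0
```

```bash
python3 - <<'E'
from plant import r
from h import *
s=r.sense();print(s["t"],s["ee_pos"],s["tool_rot"])
o=[]
for n,c in(("top",(312,227)),("side",(303,195))):
    f=r.grab_frame(n);np.savez(n+"2.npz",**f)
    o.append(cv2.resize(f["image"][c[1]-50:c[1]+50,c[0]-45:c[0]+45],None,fx=4.4,fy=4.4,interpolation=cv2.INTER_CUBIC))
cv2.imwrite("pics/z2.png",np.hstack(o)[:,:,::-1])
E
```

```text
8.7 [0.52250583 0.00525382 0.1706833 ] [-3.14069540e+00 -2.63168359e-04  1.70729526e+00]
```

View pics/z2.png

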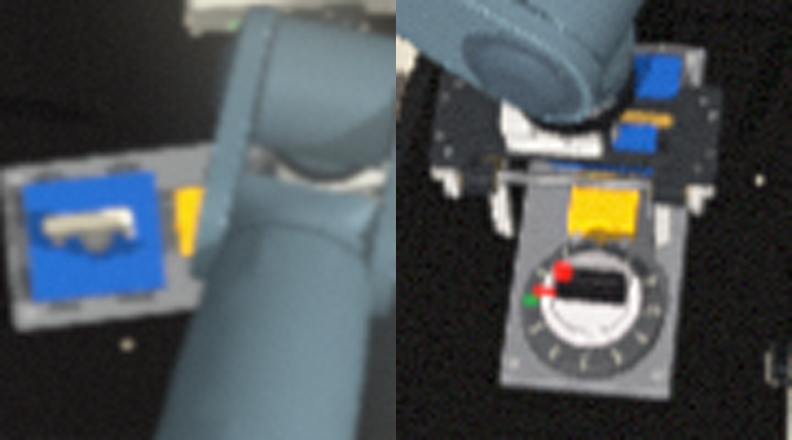

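```bash
python3 - <<'E'
from h import *
s=np.load("side2.npz")
cp=lambda u,v:(303-45+(u-396+.5)/4.4-.5,195-50+(v+.5)/4.4-.5)
inv=lambda p:((p[0]+.5-258)*4.4-.5+396,(p[1]+.5-145)*4.4-.5)
c=np.array([.5225,.0054]);print("axis px z.044/.08/.013",[np.round(inv(proj(s,[*c,z])[0])) for z in(.044,.08,.013)])
# camera-offset-free: axis from disc centre ellipse in the image
for lab,uv,z in(("red rim",(545,291),.044),("green",(529,300),.0135),("green z.02",(529,300),.02),("red bar end",(563,271),.08),("bar black end",(626,290),.08),("disc c",(592,307),.044)):
    p=onz(s,cp(*uv),z)[:2];d=p-c;print(lab,p,np.linalg.norm(d),np.arctan2(d[1],d[0])%6.283)
for a in(3.06,3.16,3.26):
  print(a,[np.round(inv(proj(s,[c[0]+rr*np.cos(a),c[1]+rr*np.sin(a),z])[0])) for rr,z in((.036,.044),(.026,.08))])
E
```

```text
axis px z.044/.08/.013 [array([591., 295.]), array([590., 273.]), array([593., 314.])]
red rim [0.48893759 0.00164578] 0.0337717265015704 3.2528020901203796
green [0.47401462 0.00598823] 0.048488948222970195 3.129461203302369
green z.02 [0.4751657  0.00305219] 0.04739249361569016 3.1909674272280664
red bar end [0.50371218 0.00306504] 0.01893235598665365 3.265054119154789
bar black end [ 0.5504769  -0.00199374] 0.028937425456666225 6.024626858148344
disc c [ 0.52499438 -0.00356515] 0.009305689678667314 4.983570825329958
3.06 [array([544., 282.]), array([555., 264.])]
3.16 [array([543., 287.]), array([554., 267.])]
3.26 [array([542., 291.]), array([553., 270.])]
```

Call:
{"method": "arm_command", "body": {
  "targets": [
    {"x":0.04,"y":0,"z":0,"spin":0,"fingers":1},
    {"x":0.08,"y":0.001,"z":0,"spin":0,"fingers":1},
    {"x":0.12,"y":0.002,"z":0,"spin":0,"fingers":1},
    {"x":0.15,"y":0.002,"z":0.01,"spin":0,"fingers":1},
    {"x":0.17,"y":0.002,"z":0.02,"spin":0,"fingers":1},
    {"x":0.17,"y":0.002,"z":0.02,"spin":0,"fingers":1},
    {"x":0.17,"y":0.002,"z":0.02,"spin":0,"fingers":1}
  ]
}}

```text
t: 9.5
ee_pos: [0.5016, 0.1738, 0.1513]
tool_rot: [-3.141, 0.0, 1.709]
ft_force: [1.0, 0.1, 0.9]
grip_width: 0.094
gripper_force: 0.0
```

```bash
python3 - <<'E'
from plant import r
from h import *
s=r.sense();print(s["t"],s["ee_pos"],s["tool_rot"])
o=[]
for n,c in(("top",(330,227)),("side",(303,190))):
    f=r.grab_frame(n);np.savez(n+"3.npz",**f)
    o.append(cv2.resize(f["image"][c[1]-45:c[1]+45,c[0]-35:c[0]+35],None,fx=5.6,fy=5.6,interpolation=cv2.INTER_CUBIC))
cv2.imwrite("pics/z3.png",np.hstack(o)[:,:,::-1])
E
```

```text
9.5 [0.50156976 0.17379026 0.15126178] [-3.14103971e+00  3.70942523e-04  1.70914555e+00]
```

View pics/z3.png

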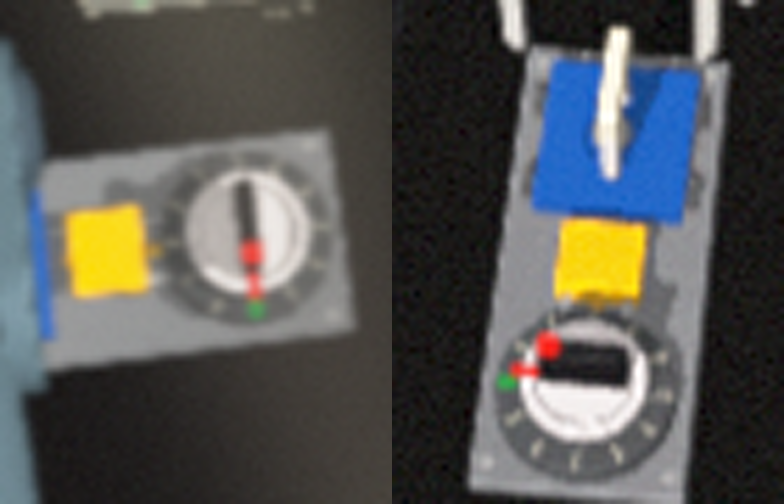

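Call:
{"method": "arm_command", "body": {
  "targets": [
    {"x":0,"y":0,"z":0.03,"spin":0,"fingers":1},
    {"x":0,"y":0,"z":0.055,"spin":0,"fingers":1},
    {"x":0,"y":0,"z":0.066,"spin":0,"fingers":0.5},
    {"x":0,"y":0,"z":0.066,"spin":0,"fingers":-1},
    {"x":0,"y":0,"z":0.066,"spin":0,"fingers":-1},
    {"x":0,"y":0,"z":0.066,"spin":0,"fingers":-1},
    {"x":0,"y":0,"z":0.066,"spin":0,"fingers":-1},
    {"x":0,"y":0,"z":0.066,"spin":0,"fingers":-1}
  ],
  "force": 8
}}

```text
t: 10.4
ee_pos: [0.5022, 0.174, 0.0863]
tool_rot: [3.14, 0.0, 1.707]
ft_force: [-0.3, 0.7, -0.6]
grip_width: 0.0497
gripper_force: 0.0
```

Call:
{"method": "arm_command", "body": {
  "targets": [
    {"x":0,"y":0,"z":0,"spin":0,"fingers":-1},
    {"x":0,"y":0,"z":0,"spin":0,"fingers":-1},
    {"x":0,"y":0,"z":0,"spin":0,"fingers":-1},
    {"x":0,"y":0,"z":0,"spin":0,"fingers":-1},
    {"x":0,"y":0,"z":0,"spin":0,"fingers":-1},
    {"x":0,"y":0,"z":0,"spin":0,"fingers":-1}
  ]
}}

```text
t: 11.0
ee_pos: [0.5016, 0.174, 0.0854]
tool_rot: [-3.141, -0.0, 1.707]
ft_force: [-0.1, -0.4, 0.5]
grip_width: 0.012
gripper_force: 7.9
```

```bash
python3 - <<'E'
from plant import r
s=r.sense()
for k in("ee_pos","joints","tool_rot","ft_force","wrist_torque","grip_width","gripper_force"):print(k,s[k])
E
```

```text
ee_pos [0.5016271  0.173958   0.08541928]
joints [ 1.20081407e-01  1.48299860e-01  1.95374937e+00  6.23634290e-05
  1.03970121e+00 -1.62440123e-02]
tool_rot [-3.14143576e+00 -5.63240032e-05  1.70709015e+00]
ft_force [-0.08226814 -0.4490133   0.50357512]
wrist_torque [-0.06438726 -0.06065002 -0.06412075]
grip_width 0.012032157900531313
gripper_force 7.929260283708572
```

Call:
{"method": "arm_command", "body": {
  "targets": [
    {"x":0,"y":0,"z":0,"spin":0,"fingers":-1},
    {"x":0,"y":0,"z":0,"spin":0,"fingers":-1},
    {"x":0,"y":0,"z":-0.004,"spin":0,"fingers":-1},
    {"x":0,"y":0,"z":-0.012,"spin":0,"fingers":-1},
    {"x":0,"y":0,"z":-0.022,"spin":0,"fingers":-1},
    {"x":0,"y":0,"z":-0.034,"spin":0,"fingers":-1},
    {"x":0,"y":0,"z":-0.046,"spin":0,"fingers":-1},
    {"x":0,"y":0,"z":-0.058,"spin":0,"fingers":-1}
  ],
  "force": 40
}}

```text
t: 11.8
ee_pos: [0.5019, 0.174, 0.1449]
tool_rot: [3.141, -0.0, 1.707]
ft_force: [-0.0, -0.0, -2.7]
grip_width: 0.0116
gripper_force: 39.9
```

Call:
{"method": "arm_command", "body": {
  "targets": [
    {"x":0,"y":0,"z":-0.012,"spin":0,"fingers":-1},
    {"x":0,"y":0,"z":-0.024,"spin":0,"fingers":-1},
    {"x":0,"y":0,"z":-0.034,"spin":0,"fingers":-1},
    {"x":0,"y":0,"z":-0.04,"spin":0,"fingers":-1},
    {"x":0,"y":0,"z":-0.042,"spin":0,"fingers":-1},
    {"x":0,"y":0,"z":-0.042,"spin":0,"fingers":-1},
    {"x":0,"y":0,"z":-0.042,"spin":0,"fingers":-1}
  ]
}}

```text
t: 12.5
ee_pos: [0.5013, 0.1739, 0.1848]
tool_rot: [-3.14, -0.0, 1.707]
ft_force: [-1.2, -0.2, -3.7]
grip_width: 0.0122
gripper_force: 39.9
```

```bash
python3 - <<'E'
from plant import r
from h import *
s=r.sense()
for k in("ee_pos","tool_rot","ft_force","wrist_torque","grip_width","gripper_force"):print(k,s[k])
f=r.grab_frame("side");cv2.imwrite("pics/z4.png",cv2.resize(f["image"][110:330,230:400],None,fx=2.7,fy=2.7,interpolation=cv2.INTER_CUBIC)[:,:,::-1])
E
```

```text
ee_pos [0.5012571  0.17389243 0.18479446]
tool_rot [-3.14028657e+00 -2.93038918e-05  1.70725570e+00]
ft_force [-1.22216703 -0.24743572 -3.69378294]
wrist_torque [-0.06470484 -0.09928451 -0.02757869]
grip_width 0.012181679444769658
gripper_force 39.92586672306061
```

View pics/z4.png

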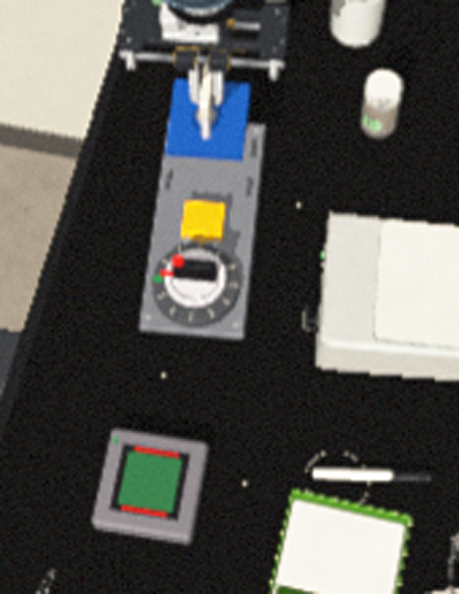

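Call:
{"method": "arm_command", "body": {
  "targets": [
    {"x":-0.005,"y":0,"z":0,"spin":0,"fingers":-1},
    {"x":-0.017,"y":-0.001,"z":0,"spin":0,"fingers":-1},
    {"x":-0.035,"y":-0.002,"z":0,"spin":0,"fingers":-1},
    {"x":-0.055,"y":-0.004,"z":0,"spin":0,"fingers":-1},
    {"x":-0.075,"y":-0.005,"z":0,"spin":0,"fingers":-1},
    {"x":-0.095,"y":-0.006,"z":0,"spin":0,"fingers":-1},
    {"x":-0.115,"y":-0.008,"z":0,"spin":0,"fingers":-1},
    {"x":-0.135,"y":-0.009,"z":0,"spin":0,"fingers":-1}
  ]
}}

```text
t: 13.35
ee_pos: [0.5109, 0.0372, 0.1853]
tool_rot: [-3.141, 0.0, 1.707]
ft_force: [0.1, 0.1, -3.6]
grip_width: 0.0115
gripper_force: 39.9
```

Call:
{"method": "arm_command", "body": {
  "targets": [
    {"x":-0.02,"y":-0.001,"z":0,"spin":0,"fingers":-1},
    {"x":-0.04,"y":-0.003,"z":0,"spin":0,"fingers":-1},
    {"x":-0.06,"y":-0.004,"z":0,"spin":0,"fingers":-1},
    {"x":-0.08,"y":-0.005,"z":0,"spin":0,"fingers":-1},
    {"x":-0.1,"y":-0.007,"z":0,"spin":0,"fingers":-1},
    {"x":-0.12,"y":-0.008,"z":0,"spin":0,"fingers":-1},
    {"x":-0.14,"y":-0.01,"z":0,"spin":0,"fingers":-1},
    {"x":-0.16,"y":-0.011,"z":0,"spin":0,"fingers":-1}
  ]
}}

```text
t: 14.15
ee_pos: [0.5215, -0.1227, 0.1853]
tool_rot: [-3.141, 0.0, 1.707]
ft_force: [0.1, 0.4, -4.3]
grip_width: 0.0117
gripper_force: 39.9
```

Call:
{"method": "arm_command", "body": {
  "targets": [
    {"x":-0.02,"y":-0.001,"z":0,"spin":0,"fingers":-1},
    {"x":-0.04,"y":-0.003,"z":0,"spin":0,"fingers":-1},
    {"x":-0.06,"y":-0.004,"z":0,"spin":0,"fingers":-1},
    {"x":-0.08,"y":-0.005,"z":0,"spin":0,"fingers":-1},
    {"x":-0.1,"y":-0.007,"z":0,"spin":0,"fingers":-1},
    {"x":-0.113,"y":-0.008,"z":0,"spin":0,"fingers":-1},
    {"x":-0.12,"y":-0.008,"z":0,"spin":0,"fingers":-1},
    {"x":-0.122,"y":-0.008,"z":0,"spin":0,"fingers":-1}
  ]
}}

```text
t: 14.95
ee_pos: [0.5307, -0.2436, 0.1854]
tool_rot: [-3.142, -0.0, 1.707]
ft_force: [-0.2, 0.8, -3.9]
grip_width: 0.0116
gripper_force: 39.9
```

Call:
{"method": "arm_command", "body": {
  "targets": [
    {"x":0,"y":0,"z":0.001,"spin":0,"fingers":-1},
    {"x":0,"y":0,"z":0.002,"spin":0,"fingers":-1},
    {"x":0,"y":0,"z":0.002,"spin":0,"fingers":-1},
    {"x":0,"y":0,"z":0.002,"spin":0,"fingers":-1},
    {"x":0,"y":0,"z":0.002,"spin":0,"fingers":-1},
    {"x":0,"y":0,"z":0.002,"spin":0,"fingers":-1},
    {"x":0,"y":0,"z":0.002,"spin":0,"fingers":-1},
    {"x":0,"y":0,"z":0.002,"spin":0,"fingers":-1}
  ]
}}

```text
t: 15.75
ee_pos: [0.5307, -0.243, 0.1835]
tool_rot: [3.142, -0.0, 1.707]
ft_force: [0.8, -0.1, -3.5]
grip_width: 0.0119
gripper_force: 39.9
```

```bash
python3 - <<'E'
from plant import r
from h import *
s=r.sense()
for k in("t","ee_pos","tool_rot","ft_force","wrist_torque","joint_velocities","gripper_force"):print(k,s[k])
o=[]
for n,y,x in(("top",185,250),("side",180,225)):
    f=r.grab_frame(n);o.append(cv2.resize(f["image"][y:y+170,x:x+(200 if n=="top" else 150)],None,fx=2.2,fy=2.2,interpolation=cv2.INTER_CUBIC))
    # expected tray underside corners / window
    p=proj(f,[.530,-.2425,.03])[0];print(n,"window px in view",(p-[x,y])*2.2+([0,0] if n=="top" else [440,0]))
cv2.imwrite("pics/z5.png",np.hstack(o)[:,:,::-1])
E
```

```text
t 15.75
ee_pos [ 0.5306654  -0.24298089  0.18345921]
tool_rot [ 3.14158545e+00 -2.98499680e-06  1.70728009e+00]
ft_force [ 0.7741902  -0.11795639 -3.48779468]
wrist_torque [-0.00777617 -0.07210946 -0.0173089 ]
joint_velocities [ 6.54226879e-05  3.07355217e-04 -8.94020282e-05 -1.11644468e-03
 -5.73353995e-04 -3.88684000e-04]
gripper_force 39.9259489774704
top window px in view [359.25867066  80.70345328]
side window px in view [572.8161395  237.51901158]
```

View pics/z5.png

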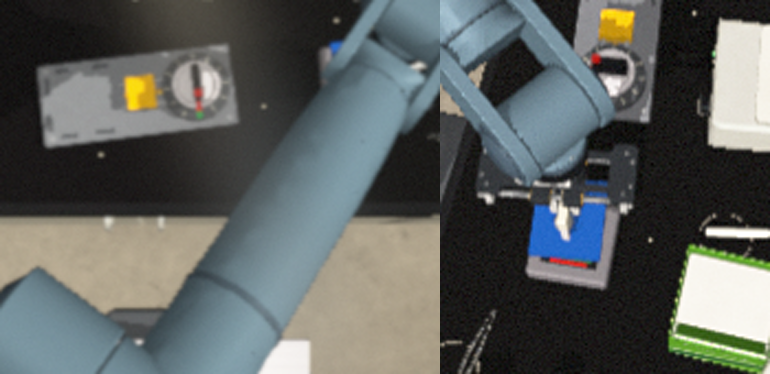

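The tray (blue, around (565,232)) hangs level above the reader, the pointer still stands at the green mark (198,110), and the arm is still.

```bash
python3 -c "
from plant import r
print(r.sign_off())"
```

```text
the job is handed in; nothing more can be done
None
```

I wound the handwheel to the green mark in a single grip, lifted the tray out level, and handed the job in at about 16 s with the gripper holding it over the reader window, underside about 8 cm above the glass. The hand-in gave no verdict, and I saw the ball only as far as the dock, so its place in the pocket at the end is not confirmed.

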